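Turn over a rinsed water pot and stack it in its twin

TASK

Art homework is finished and the rinsed white water pot stands upside down on the grey drying mat. Put it away: it is too big a turn for one grip, so first lay it gently on its side and let go of it, then take it afresh, turn it mouth up and seat its tapered foot in the mouth of its twin on the wooden tray, so that it sits fully home, centred and upright. Set it down, do not drop it; the twin stays standing where it is and everything else is left alone.

Things in the scene. Friction and masses are not known exactly. Their poses are not given: they have to be found in the camera images.
- pot: faceted stacking water pot of white stoneware, 84 mm high, about 0.2 kg, mouth at one end, round tapered foot at the other. Starts upside down, rim on the drying mat. Origin: centre of the foot's underside (so 84 mm above the mat's top at the start); z points from foot to mouth; x is square to one of the eight flats of the wall, whose normals lie every 45 degrees from x about z.
- pot_wall (a point): on the pot's axis, 45.5 mm from the foot's underside: middle of the straight eight-sided wall, the place to grip. The wall runs from 21 to 70 mm from the underside, 58 mm across its flats; each flat is 24 mm wide. Wider parts at both ends: the 64 mm round shoulder (17 to 21 mm) and the flared lip (70 to 84 mm).
- pot_rim (a point): centre of the pot's rim, 84 mm from the foot's underside. The lip flares outward to 75 mm across its eight flats (81 over corners) at 80 to 84 mm. On its side, with a flat down, the pot rests on lip and shoulder and does not roll: z axis about 5 degrees above level, axis 30 mm above the support at the foot's underside, 34 mm at pot_wall, 38 mm at the rim.
- twin: the second pot, of the same shape and size (0.2 to 0.3 kg). It stands mouth up and loose on the tray floor and stays there. Axes and origin as for the pot (centre of the foot's underside). The foot of both is a cone: 40 mm across at the underside, 64 mm across 17 mm up. With the pot fully home in it, the pot's origin lies 63 mm above this one.
- twin_rim (a point): centre of the twin's rim, 84 mm above its underside. The mouth is an eight-sided funnel of the same slope as the foot: 70 mm across the flats at the rim, 50 mm at 14 mm below it. The foot slides to the middle in it at any yaw; once home, the top of the pot's shoulder band is level with this rim.
- drying_mat: grey silicone drying mat, 220 x 300 mm, 4 mm thick, fixed to the counter; fine dark lines along its x are only a pattern. Origin: centre of its underside (on the counter); z up, 300 mm side along y. The pot and the paint palette are on it, about 70 and 80 mm either side of its middle along y, either way round. It lies to the left or right of the robot's middle line, with the tray on the other side.
- tray: wooden tray, 220 x 300 mm, floor 5 mm thick, rim 8 mm wide and 14 mm high, fixed to the counter. Origin: centre of its underside; z up, 300 mm side along y. The twin pot and the green mug stand on its floor, about 75 mm either side of its middle along y, either way round.
- mug: green ceramic mug on the tray, 78 mm across, 92 mm high, one side handle towards its y; origin at the centre of its underside. Leave alone.
- palette: white plastic paint palette, a flat rectangular dish 130 x 80 x 12 mm, on the drying mat; origin at the centre of its underside, long side along x. Leave alone.
- pencil_case: blue plastic pencil case with a clip-on lid, 78 x 208 x 36 mm, beyond the right one of mat and tray; origin at the centre of its underside, long side along y. Leave alone.
- pen_cup: round stainless steel pen cup, 80 mm across, 100 mm high, pens standing in it up to 170 mm; to the right of mat and tray; origin at the centre of its underside. Leave alone.
- stapler: white plastic stapler with a sprung top, 150 x 38 mm, about 55 mm high, lying crosswise beyond the mat and tray; origin at the centre of its underside, its own x along its length. Leave alone.
- highlighter_a: flat yellow highlighter, 115 x 24 x 16 mm, lying between the mat and the tray; origin under its barrel. Leave alone.
- highlighter_b: flat yellow highlighter, 115 x 24 x 16 mm, lying crosswise beyond the left one of mat and tray; origin under its barrel. Leave alone.

How it is judged:
On the way:
1. the pot lies on its side, let go and at rest (angle between pot's own z axis and vertical between 1.2 and 1.95 rad and height (world z) of pot below 0.055 m and contact force between the fingers and pot below 0.2 N and linear speed of pot below 0.03 m/s), for 0.2 s.
At the end, for the whole second after the job is handed in: The pot stands mouth up in the twin's mouth with its foot fully home (its origin 58 to 66.5 mm above the twin's), centred within 5 mm, upright within 4 degrees and at rest; the twin stands upright on the tray within 40 mm of where it stood. Nothing else was moved (horizontal distance between pot and twin below 0.005 m and z of pot in the frame of twin between 0.058 and 0.0665 m and angle between pot's own z axis and vertical below 0.07 rad and angle between twin's own z axis and vertical below 0.05 rad and height (world z) of twin below 0.015 m and distance of twin from where it was at the start of the episode below 0.04 m and linear speed of each of pot, twin below 0.02 m/s); the robot touches nothing.
It fails at once if a bystander (mug, palette, pencil case, pen cup, stapler, highlighter) is moved by more than 30 mm (distance of any of mug, palette, pencil_case, pen_cup, stapler, highlighter_a, highlighter_b from where it was at the start of the episode above 0.03 m).
It fails at once if the twin is tipped over or pushed more than 50 mm (angle between twin's own z axis and vertical above 0.35 rad or distance of twin from where it was at the start of the episode above 0.05 m).
It fails at once if the pot is dropped or knocked over: it moves faster than 0.5 m/s while not held (a fall of over 12 mm) (contact force between the fingers and pot below 0.05 N and linear speed of pot above 0.5 m/s).
It fails at once if the pot is forced into the twin with more than 60 N (contact force between pot and twin above 60 N).
It also fails if it takes over 64 s, if anything falls off the work surface, if the arm or the gripper's body presses on something with over 40 N, if the wrist force passes 120 N, or if a joint passes its speed limit or range.

ROBOT

A 6-joint arm with a two-finger parallel gripper is mounted at the origin on the work surface. World frame = base frame: x ahead of the robot, y to its left, z up, the work surface at z = 0. Lengths are in m, angles in rad, forces in N, time in s.
With the tool pointing down it reaches from about 0.325 to 0.775 m from the base axis. Payload 5.5 kg.
Tool frame: the origin (TCP) lies midway between the tips of the shut fingers; the grasp point (between the pads) lies 19 mm behind it (ctrl.grip_point_offset is the distance from the TCP to the grasp point, in m); z points along the fingers, y is the line along which they close (so a half turn about z gives the same grasp; the last joint's range is limited). The gripper opens to 85 mm and grips with 20 to 120 N. Pads are 22 mm wide; open, the fingers measure 114 mm over their backs; the gripper's body (76 mm by 85 mm) begins 54 mm behind the grasp point. The pads swing forward as they close: fully open they stand 13 mm farther back than shut.
Start: joints at [1.183, 0.091, 1.231, -0, 1.82, -0.057], TCP at [0.195, 0.567, 0.231] pointing down, gripper open.
Joint ranges: [-2.87, 2.87], [-0.86, 2.18], [0.17, 2.46], [-1.51, 4.65], [0.06, 2.69], [-2.65, 2.65]. Speed limits (rad/s): [2.57, 2.57, 3.01, 3.14, 3.14, 3.14].

INTERFACE

Orientations are given as a unit quaternion [x, y, z, w].
In Python, from bench import ctrl gives the robot as it stands.
- The arm moves only by the tool send_rows, never from a script. Its argument "moves" is a list of rows, each a list of 3 entries, a list of its own where there are three numbers: the shift along the tool's x, y, z in m, then the turn, a rotation vector about the tool's x, y, z in degrees, then the finger opening in m, from 0 to 0.0854. In form: [[[dx, dy, dz], [rx, ry, rz], jaw], ...]. A call has 1 to 8 rows; each row shifts and turns the commanded pose from where the row before left it, along the tool's axes as they then stand; what a row does not reach is not made up. A row lasts 1/12 s, in which the tool goes at most 41.7 mm and 7.16 degrees, less where a joint would pass 70% of its speed; a pose out of reach is approached as far as the arm can. A call is refused whole if a number of a shift passes 0.0417 or a number of a turn 7.16, either way. A call with a gripper value outside its range is refused whole. The fingers move at their own pace and stop on an object; "grip_force" is the grip in N (left out, the last holds). Time passes only in rows, so rows that do not move let the fingers close. It gives the time, the measured TCP pose, the force, the opening and the grip force at its end, in the units of the state.
- ctrl.observe(): the state, without advancing time (a new reading comes with each control period).
- ctrl.get_image(name): name is "scene" or "top" or "wrist"; returns a dict with "color" (384x512x3 uint8, red, green, blue), "fx", "fy", "cx", "cy" (pixels), "extrinsics" (4x4, takes a point from camera to world coordinates). Camera axes: x right, y down, z forward; pixel columns grow to the right and rows downward; lengths in m; the calibration is good to about 2 mm. The wrist camera is an equidistant fisheye: a pixel r from the principal point sees the ray r / f radians off the axis. A picture is of the moment at which its call begins. There is no depth.
- ctrl.job_done(): hands the job in; it is judged then, once.
Trained networks look in a picture, given as the dict that the camera call returned (one of the last four; its "shot" number tells which), for a name from the list of things; names that differ only in an ending like _2 or _b are one class to them, and where a whole thing is asked for, a point or a joint stands for the part that bears it (a point fixed in the world has none). Each returns a list of dicts, best first, with "conf" (0 to 1); they miss things now and then, are a little off and sometimes report something else, mostly with a low value. They report only what shows in the picture. A call takes as long as a camera call.
- ctrl.look_for(name, picture): "location" ([column, row] in pixels, amid what is visible of it).
- ctrl.pinpoint(name, picture): "location" ([column, row] in pixels: a listed point, or the origin of a listed thing).
The state is a dict: "time": time; "qpos": joint angles; "qvel": joint speeds; "tau": joint torques, N m; "eef_pos": TCP position; "tcp_rot": TCP orientation; "wrist_force": force on the tool from outside, world axes, zero at the start; "ft_torque": the same for the moment, N m; "grip_width": finger opening in m; "grip_force": force on a finger pad.
Only numpy, scipy, OpenCV 4.12 (cv2) and the standard library are available. Lean on these libraries where they do the work, as an engineer would, in place of code of your own. Each camera call takes 0.05 s, during which the arm holds its last target. There are 200 camera calls.

## Working session

There is one attempt and no reset: what is moved stays moved. The work goes in short steps, Python scripts to look and compute and a tool call to move; the robot and the scene stay as the last step left them, time stands still between calls to the robot, and variables do not carry over. Pictures are saved under pics/ and viewed, at most 14 in all, crops included, and the job is handed in when it is done.

Besides the shell and the picture viewer there is one more tool, called after "Call:" as name([rows], argument=value, ...), one row to a line, values as JSON. send_rows: Moves the arm, as the interface text tells. Its arguments: {"type":"object","properties":{"moves":{"type":"array","items":{"type":"array"}},"grip_force":{"type":"number"}},"required":["moves"]}

```bash
mkdir -p pics; cat > h.py <<'E'
from bench import ctrl
import numpy as np, cv2
def ray(im,p):
    E=np.array(im['extrinsics']); d=np.array([(p[0]-im['cx'])/im['fx'],(p[1]-im['cy'])/im['fy'],1.])
    return E[:3,3],E[:3,:3]@d
def atz(im,p,z):
    o,d=ray(im,p); return o+d*(z-o[2])/d[2]
def tri(rs):
    A=np.zeros((3,3));b=np.zeros(3)
    for o,d in rs:
        d=d/np.linalg.norm(d);M=np.eye(3)-np.outer(d,d);A+=M;b+=M@o
    return np.linalg.solve(A,b)
def save(im,n,s=1):
    cv2.imwrite('pics/'+n+'.png',cv2.resize(im['color'][:,:,::-1],None,fx=s,fy=s))
def proj(im,P):
    E=np.linalg.inv(np.array(im['extrinsics']));c=E[:3,:3]@P+E[:3,3]
    return [im['cx']+im['fx']*c[0]/c[2],im['cy']+im['fy']*c[1]/c[2]]
E
python3 - <<'E'
from h import *
t=ctrl.get_image('top');s=ctrl.get_image('scene')
a=np.vstack([t['color'],]);save(t,'top0',1.5);save(s,'scene0',1.5)
print(np.array(t['extrinsics'])[:3,3],np.array(s['extrinsics'])[:3,3])
np.set_printoptions(precision=4,suppress=True)
for n in ['pot','pot_wall','pot_rim','twin','twin_rim','drying_mat','tray','mug','palette','pencil_case','pen_cup','stapler','highlighter_a']:
    r=[]
    for im in (t,s):
        d=ctrl.pinpoint(n,im); r.append([(np.round(x['location'],1).tolist(),round(x['conf'],2)) for x in d[:3]])
    print(n,r)
    if r[0] and r[1]: print('   ',tri([ray(t,r[0][0][0]),ray(s,r[1][0][0])]), atz(t,r[0][0][0],0.088)[:2], atz(t,r[0][0][0],0.0)[:2])
print(ctrl.observe())
E
```

```text
[ 0.3949913  -0.1381208   1.53968393] [ 1.40340141e+00 -1.25885591e-03  1.14349073e+00]
pot [[([156.5, 238.1], 0.71)], [([349.0, 162.1], 0.72), ([265.1, 175.4], 0.72)]]
    [0.4589 0.1411 0.0768] [0.4579 0.1475] [0.4617 0.1648]
pot_wall [[([165.5, 231.8], 0.88), ([158.2, 237.0], 0.16)], [([349.4, 170.3], 0.69)]]
    [0.4783 0.1317 0.0562] [0.4768 0.1198] [0.4818 0.1354]
pot_rim [[([161.3, 237.3], 0.64)], [([344.4, 177.9], 0.86)]]
    [0.4646 0.1391 0.0025] [0.4601 0.1326] [0.464  0.1491]
twin [[([245.9, 226.1], 0.68)], [([269.2, 176.9], 0.9)]]
    [ 0.4955 -0.123  -0.0071] [ 0.49   -0.1294] [ 0.4958 -0.1289]
twin_rim [[([248.5, 222.6], 0.92)], [([264.7, 157.7], 0.58)]]
    [ 0.5    -0.1351  0.0931] [ 0.5007 -0.1376] [ 0.5071 -0.1376]
drying_mat [[([143.2, 232.8], 0.84), ([191.8, 151.5], 0.53)], [([368.0, 184.3], 0.94)]]
    [0.4798 0.2079 0.0009] [0.475  0.1889] [0.4798 0.2087]
tray [[([268.8, 221.8], 0.72)], [([240.6, 176.7], 0.76)]]
    [ 0.5096 -0.208  -0.0062] [ 0.5021 -0.2006] [ 0.5086 -0.2044]
mug [[([289.1, 222.0], 0.59)], [([221.2, 172.8], 0.97), ([263.7, 155.3], 0.21)]]
    
[... 575 characters left out ...]
52] [0.7254 0.0311] [0.7455 0.0414]
highlighter_a [[([209.5, 236.9], 0.8), ([120.4, 163.9], 0.5)], [([391.5, 254.6], 0.63), ([303.7, 176.9], 0.48)]]
    [ 0.5187  0.1833 -0.3026] [ 0.4587 -0.0164] [ 0.4626 -0.009 ]
{'time': 1.4, 'qpos': array([ 1.1833,  0.0911,  1.2307,  0.    ,  1.8198, -0.0567]), 'qvel': array([ 0.0007, -0.0002, -0.002 ,  0.0007, -0.0005, -0.0016]), 'tau': array([ -0.0001, -45.8462, -41.8088,  -0.0002,   0.0009,   0.    ]), 'eef_pos': array([0.1949, 0.5675, 0.2313]), 'tcp_rot': array([ 0.1646,  0.9864, -0.    , -0.    ]), 'wrist_force': array([ 0.2959,  0.6244, -0.6964]), 'ft_torque': array([ 0.0282,  0.004 , -0.049 ]), 'grip_force': 0.0, 'grip_width': 0.08532767154449962}
```

View pictures.

View pics/top0.png

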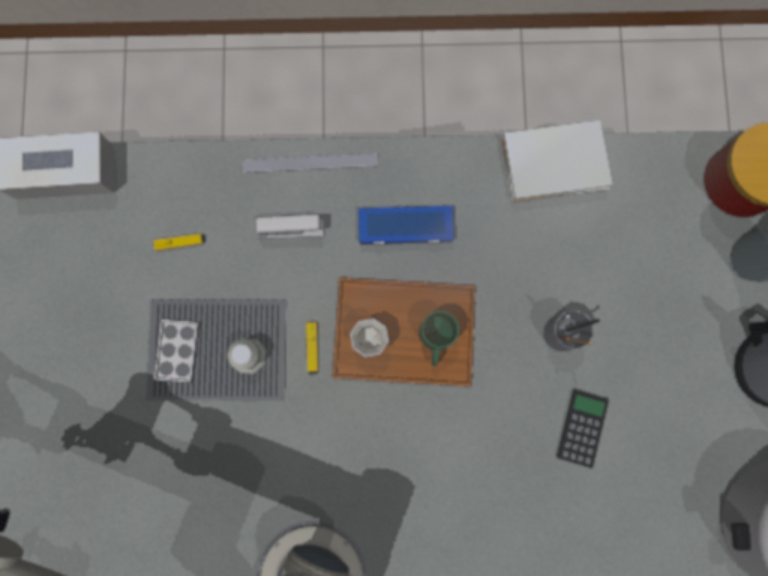

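View pics/scene0.png

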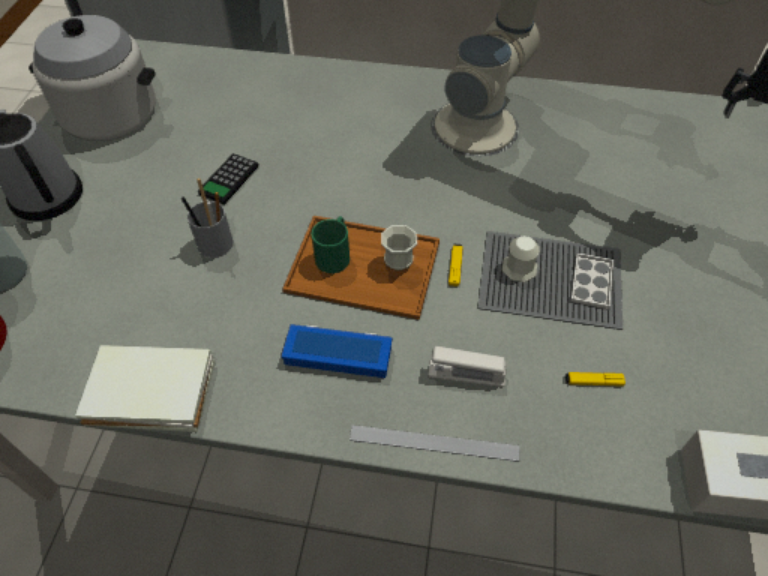

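The top picture shows the pot, foot up, at about (161,236) px, the twin at (246,224), the palette at (118,234) and the mug at (291,220). The scene picture agrees. I'll move above the pot with the fingers square to the radius.

Call:
send_rows([
  [[-0.029,-0.028,0],[0,0,0],0.085],
  [[-0.029,-0.028,0],[0,0,0],0.085],
  [[-0.029,-0.028,0],[0,0,0],0.085],
  [[-0.029,-0.028,0],[0,0,0],0.085],
  [[-0.029,-0.028,0],[0,0,0],0.085],
  [[-0.029,-0.028,0],[0,0,0],0.085],
  [[-0.029,-0.028,0],[0,0,0],0.085],
  [[-0.029,-0.028,0],[0,0,0],0.085],
])

```text
time: 2.07
eef_pos: [0.3419, 0.2785, 0.2315]
tcp_rot: [0.164, 0.986, 0.0, 0.0]
wrist_force: [1.3, 0.5, 0.9]
grip_width: 0.0846
grip_force: 0.0
```

Call:
send_rows([
  [[-0.029,-0.028,0],[0,0,0],0.085],
  [[-0.029,-0.028,0],[0,0,0],0.085],
  [[-0.029,-0.028,0],[0,0,0],0.085],
  [[0,0,-0.02],[0,0,-7],0.085],
  [[0,0,0],[0,0,-7],0.085],
  [[0,0,0],[0,0,-7],0.085],
  [[0,0,0],[0,0,-7],0.085],
  [[0,0,0],[0,0,-7],0.085],
])

```text
time: 2.73
eef_pos: [0.3967, 0.1723, 0.2516]
tcp_rot: [-0.142, 0.99, 0.0, 0.0]
wrist_force: [-0.1, 0.0, -0.4]
grip_width: 0.0853
grip_force: 0.0
```

```bash
python3 - <<'E'
from h import *
np.set_printoptions(precision=4,suppress=True)
w=ctrl.get_image('wrist');save(w,'w0',1.5);o=ctrl.observe()
print({k:o[k] for k in('time','qpos','eef_pos','tcp_rot')});print(w['fx'],w['cx'],w['cy'],np.array(w['extrinsics']))
for n in['pot','pot_wall','pot_rim']:print(n,ctrl.pinpoint(n,w)[:2])
E
```

```text
{'time': 2.7833, 'qpos': array([ 0.3313, -0.3546,  1.6021,  0.    ,  1.8937, -1.5324]), 'eef_pos': array([0.3966, 0.1724, 0.2515]), 'tcp_rot': array([-0.146 ,  0.9893,  0.    ,  0.0002])}
297.3186396354542 253.4809700808453 194.17551233557253 [[-0.2804  0.9249  0.2569  0.3327]
 [ 0.9599  0.2701  0.0752  0.1527]
 [ 0.0002  0.2677 -0.9635  0.3942]
 [ 0.      0.      0.      1.    ]]
pot [{'location': [206.1, 225.3], 'conf': 0.88}, {'location': [21.5, 189.5], 'conf': 0.51}]
pot_wall [{'location': [209.5, 213.6], 'conf': 0.88}]
pot_rim [{'location': [214.4, 205.2], 'conf': 0.93}, {'location': [258.4, 227.2], 'conf': 0.54}]
```

View pics/w0.png

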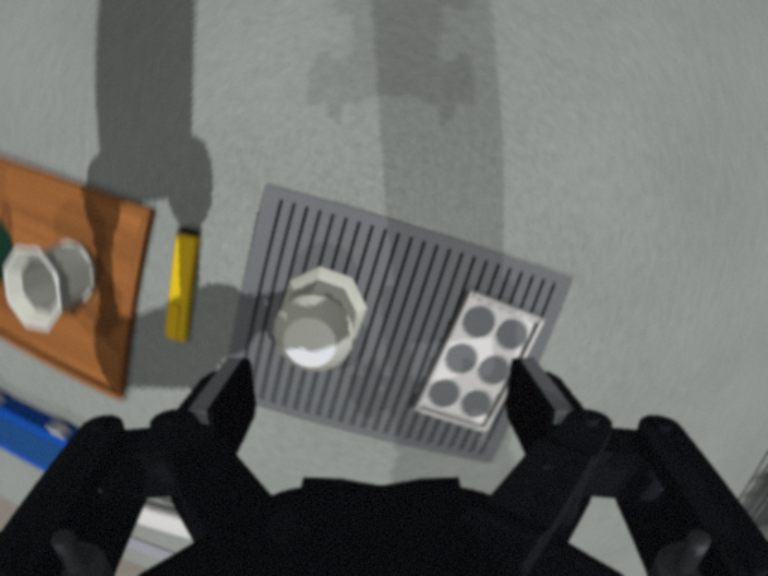

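```bash
cat >> h.py <<'E'
def fray(im,p):
    v=np.array([p[0]-im['cx'],p[1]-im['cy']]);r=np.hypot(*v);th=r/im['fx'];E=np.array(im['extrinsics'])
    return E[:3,3],E[:3,:3]@np.array([*(v/max(r,1e-9)*np.sin(th)),np.cos(th)])
def fatz(im,p,z):
    o,d=fray(im,p);return o+d*(z-o[2])/d[2]
def fproj(im,P):
    E=np.linalg.inv(np.array(im['extrinsics']));c=E[:3,:3]@P+E[:3,3];th=np.arctan2(np.hypot(c[0],c[1]),c[2])
    return np.array([im['cx'],im['cy']])+im['fx']*th*c[:2]/np.hypot(c[0],c[1])
E
python3 - <<'E'
from h import *
np.set_printoptions(precision=4,suppress=True)
w=ctrl.get_image('wrist');print(ctrl.observe()['time'])
for n,z in[('pot',.088),('pot_wall',.0425),('pot_rim',.004),('twin',.005),('twin_rim',.089)]:
    d=ctrl.pinpoint(n,w)[:2];print(n,[(fatz(w,x['location'],z),round(x['conf'],2)) for x in d])
c=w['color'][160:270,160:270][:,:,::-1];cv2.imwrite('pics/w0c.png',cv2.resize(c,(600,600),interpolation=cv2.INTER_CUBIC))
E
```

```text
2.9833
pot [(array([0.4637, 0.1341, 0.088 ]), 0.7), (array([ 0.4756, -0.126 ,  0.088 ]), 0.61)]
pot_wall [(array([0.4671, 0.137 , 0.0425]), 0.57)]
pot_rim [(array([0.4668, 0.1378, 0.004 ]), 0.81)]
twin []
twin_rim [(array([ 0.4977, -0.1305,  0.089 ]), 0.77)]
```

View pics/w0c.png

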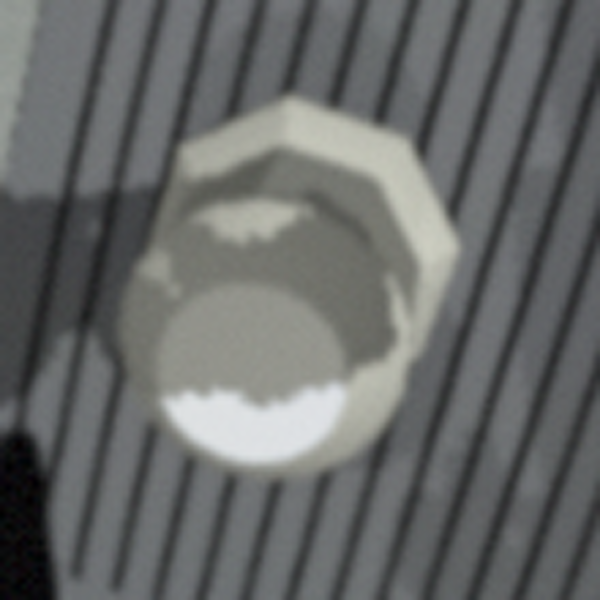

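The crop shows the pot's rim corners at about (180,148), (290,97), (408,135) and (460,245). From these I'll get the yaw of the flats and the centre.

```bash
python3 - <<'E'
from h import *
from scipy.optimize import least_squares as ls
np.set_printoptions(precision=4,suppress=True)
w=ctrl.get_image('wrist')
C=[(180,148),(290,97),(408,135),(460,245)]
P=np.array([fatz(w,(160+u/5.4545,160+v/5.4545),.006)[:2] for u,v in C]);print(P)
R=.0406
f=lambda q:(np.array([[q[0]+R*np.cos(q[2]+s*np.pi/4),q[1]+R*np.sin(q[2]+s*np.pi/4)] for s in(0,1,2,3)])-P[::sgn]).ravel()
a=np.arctan2(*(P-[.466,.136])[:,::-1].T);print(np.degrees(a))
sgn=1 if (a[1]-a[0])%6.28<3 else -1
a0=a[0] if sgn==1 else a[3]
r=ls(f,[.466,.136,a0]);print(r.x[:2],np.degrees(r.x[2]),'flat normal',(np.degrees(r.x[2])+22.5)%45,r.fun*1e3)
c=P.mean(0)
E
```

```text
[[0.449  0.1009]
 [0.4288 0.1247]
 [0.4302 0.1552]
 [0.454  0.1751]]
[-115.8817 -163.0478  151.7536  106.986 ]
[0.467  0.1372] 108.63325389935207 flat normal 41.13325389935207 [-0.0446  0.5307  0.4128 -0.0047 -0.3225 -0.4305 -0.0458 -0.0955]
```

Call:
send_rows([
  [[0,0,-0.01],[0,0,7.16],0.085],
  [[0,0,-0.01],[0,0,7.16],0.085],
  [[0,0,0],[0,0,7.16],0.085],
  [[0,0,0],[0,0,7.16],0.085],
  [[0,0,0],[0,0,7.16],0.085],
  [[0,0,0],[0,0,7.16],0.085],
  [[0,0,0],[0,0,7.16],0.085],
  [[0,0,0],[0,0,7.16],0.085],
])

```text
time: 3.95
eef_pos: [0.3966, 0.1726, 0.2712]
tcp_rot: [0.355, 0.935, -0.0, -0.0]
wrist_force: [0.1, 0.2, -0.3]
grip_width: 0.085
grip_force: 0.0
```

Call:
send_rows([
  [[0,0,0],[0,0,7.16],0.085],
  [[0,0,0],[0,0,7.16],0.085],
  [[0,0,0],[0,0,7.16],0.085],
  [[0,0,0],[0,0,7.16],0.085],
  [[0,0,0],[0,0,7.16],0.085],
  [[0,0,0],[0,0,7.16],0.085],
  [[0,0,0],[0,0,7.16],0.085],
  [[0,0,0],[0,0,7.16],0.085],
])

```text
time: 4.62
eef_pos: [0.3965, 0.1726, 0.2712]
tcp_rot: [0.76, 0.65, -0.0, -0.0]
wrist_force: [-0.0, 0.2, 0.3]
grip_width: 0.085
grip_force: 0.0
```

Call:
send_rows([
  [[0,0,0],[0,0,7.16],0.085],
  [[0,0,0],[0,0,7.16],0.085],
  [[0,0,0],[0,0,7.16],0.085],
  [[0,0,0],[0,0,7.16],0.085],
  [[0,0,0],[0,0,7.16],0.085],
  [[0,0,0],[0,0,7.16],0.085],
  [[0,0,0],[0,0,7.16],0.085],
  [[0,0,0],[0,0,7.16],0.085],
])

```text
time: 5.28
eef_pos: [0.3966, 0.1726, 0.2713]
tcp_rot: [0.978, 0.206, -0.0, 0.0]
wrist_force: [0.4, -0.9, -0.2]
grip_width: 0.085
grip_force: 0.0
```

Call:
send_rows([
  [[0,0,0],[0,0,7.16],0.085],
  [[0,0,0],[0,0,7.16],0.085],
  [[0,0,0],[0,0,7.16],0.085],
  [[0,0,0],[0,0,7.16],0.085],
  [[0,0,0],[0,0,0],0.085],
])

```text
time: 5.7
eef_pos: [0.3965, 0.1726, 0.2713]
tcp_rot: [0.999, -0.041, -0.0, 0.0]
wrist_force: [0.2, 0.5, 0.4]
grip_width: 0.0849
grip_force: 0.0
```

```bash
cat >> h.py <<'E'
from scipy.spatial.transform import Rotation as Ro
np.set_printoptions(precision=4,suppress=True)
def frame(head,t):
    """tool pointing down, tilted t deg outward along heading (deg); camera on the +heading side"""
    h=np.radians(head);u=np.array([np.cos(h),np.sin(h),0]);t=np.radians(t)
    z=u*np.sin(t)-np.array([0,0,np.cos(t)]);y=np.array([np.sin(h),-np.cos(h),0])
    return Ro.from_matrix(np.column_stack([np.cross(y,z),y,z]))
def togo(p,R,how='rt'):
    o=ctrl.observe();R0=Ro.from_quat(o['tcp_rot']);d=np.array(p)-o['eef_pos']
    print('t',o['time'],'pos',o['eef_pos'],'q',o['qpos'])
    print('turn deg',np.degrees((R0.inv()*R).as_rotvec()),'shift now-frame',R0.inv().apply(d),'shift target-frame',R.inv().apply(d))
E
python3 - <<'E'
from h import *
R=frame(-3.9,-40);g=np.array([.467,.137,.0415])+.020*R.as_matrix()[:,2]
print(g); togo(g-.12*R.as_matrix()[:,2],R)
E
```

```text
[0.4542 0.1379 0.0262]
t 5.7 pos [0.3965 0.1726 0.2713] q [ 0.3318 -0.3451  1.5593 -0.0001  1.9274  1.9849]
turn deg [ -0.282  -39.9985  -0.7848] shift now-frame [0.1374 0.0287 0.1532] shift target-frame [0.2034 0.0307 0.0293]
```

Call:
send_rows([
  [[0,0,0],[0,-6.66,-0.13],0.085],
  [[0,0,0],[0,-6.66,-0.13],0.085],
  [[0,0,0],[0,-6.66,-0.13],0.085],
  [[0,0,0],[0,-6.66,-0.13],0.085],
  [[0,0,0],[0,-6.66,-0.13],0.085],
  [[0,0,0],[0,-6.66,-0.13],0.085],
  [[0.034,0.005,0],[0,0,0],0.085],
  [[0.034,0.005,0],[0,0,0],0.085],
])

```text
time: 6.37
eef_pos: [0.4492, 0.1593, 0.2263]
tcp_rot: [0.939, -0.028, -0.342, -0.014]
wrist_force: [0.0, -0.3, 0.4]
grip_width: 0.0851
grip_force: 0.0
```

Call:
send_rows([
  [[0.034,0.005,0.005],[0,0,0],0.085],
  [[0.034,0.005,0.005],[0,0,0],0.085],
  [[0.034,0.005,0.005],[0,0,0],0.085],
  [[0.033,0.005,0.005],[0,0,0],0.085],
  [[0,0,0],[0,0,0],0.085],
  [[0,0,0],[0,0,0],0.085],
])

```text
time: 6.87
eef_pos: [0.5367, 0.1336, 0.1222]
tcp_rot: [0.938, -0.029, -0.344, -0.013]
wrist_force: [-0.2, 0.2, 1.4]
grip_width: 0.0851
grip_force: 0.0
```

```bash
python3 - <<'E'
from h import *
R=frame(-3.9,-40);g=np.array([.467,.137,.0415])+.020*R.as_matrix()[:,2]
togo(g,R)
w=ctrl.get_image('wrist');save(w,'w1',1.5)
for n,z in[('pot',.088),('pot_wall',.0425),('pot_rim',.004)]:
    d=ctrl.pinpoint(n,w)[:2];print(n,[(fatz(w,x['location'],z),round(x['conf'],2)) for x in d])
E
```

```text
t 6.8667 pos [0.5367 0.1336 0.1222] q [0.1106 0.5821 0.9701 0.1535 2.2793 1.8011]
turn deg [-0.0657  0.3263  0.3898] shift now-frame [-0.0009  0.0015  0.1266] shift target-frame [-0.0016  0.0013  0.1266]
pot [(array([0.4679, 0.135 , 0.088 ]), 0.96), (array([0.5696, 0.2179, 0.088 ]), 0.7)]
pot_wall [(array([0.4648, 0.1379, 0.0425]), 0.82)]
pot_rim []
```

View pics/w1.png

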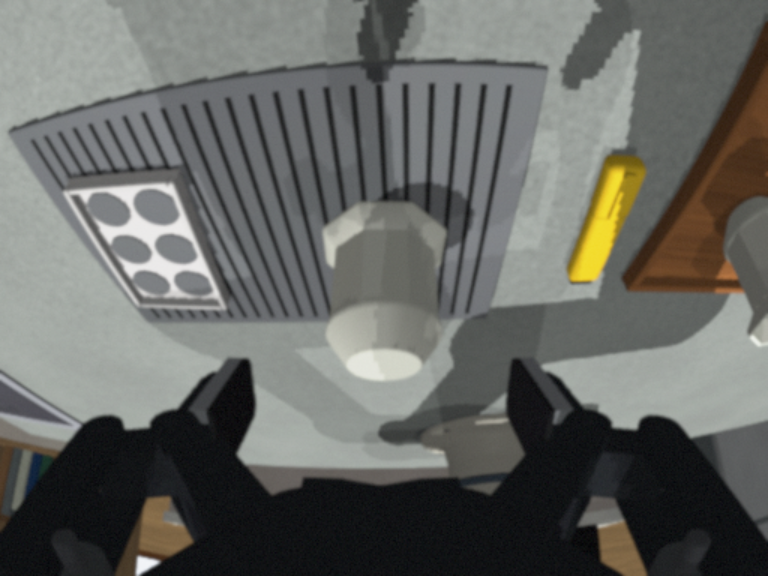

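The pot (axis near column 384) sits midway between the fingers (mid near 381), with a flat facing each. Going in and closing.

Call:
send_rows([
  [[0,0.001,0.03],[0,0.3,0.4],0.085],
  [[0,0,0.03],[0,0,0],0.085],
  [[0,0,0.03],[0,0,0],0.085],
  [[0,0,0.02],[0,0,0],0.085],
  [[0,0,0.016],[0,0,0],0.085],
  [[0,0,0],[0,0,0],0.085],
])

```text
time: 7.57
eef_pos: [0.4542, 0.1391, 0.0282]
tcp_rot: [0.94, -0.032, -0.34, -0.012]
wrist_force: [-1.5, -0.4, -0.7]
grip_width: 0.0851
grip_force: 0.0
```

```bash
python3 - <<'E'
from h import *
R=frame(-3.9,-40);g=np.array([.467,.137,.0415])+.020*R.as_matrix()[:,2]
togo(g,R);print(ctrl.observe()['wrist_force'])
E
```

```text
t 7.5667 pos [0.4542 0.1391 0.0282] q [0.133  0.4264 1.345  0.1449 2.0496 1.7935]
turn deg [-0.0232 -0.2486 -0.0064] shift now-frame [0.0013 0.0013 0.0016] shift target-frame [0.0013 0.0013 0.0015]
[-1.4573 -0.4432 -0.7402]
```

Call:
send_rows([
  [[0,0.001,0.001],[0,0,0],0.07],
  [[0,0,0],[0,0,0],0.06],
  [[0,0,0],[0,0,0],0.05],
  [[0,0,0],[0,0,0],0.05],
  [[0,0,0],[0,0,0],0.05],
  [[0,0,0],[0,0,0],0.05],
], grip_force=45)

```text
time: 8.07
eef_pos: [0.4576, 0.1378, 0.0301]
tcp_rot: [0.941, -0.033, -0.337, -0.012]
wrist_force: [1.6, -1.4, 6.8]
grip_width: 0.058
grip_force: 48.0
```

Call:
send_rows([
  [[-0.013,0,-0.015],[0,0,0],0.05],
  [[-0.013,0,-0.015],[0,0,0],0.05],
  [[0,0,0],[0,4,0],0.05],
  [[0,0,0],[0,6,0],0.05],
  [[0,0,0],[0,6,0],0.05],
  [[0,0,0],[0,6,0],0.05],
  [[0,0,0],[0,6,0],0.05],
  [[0,0,0],[0,6,0],0.05],
])

```text
time: 8.73
eef_pos: [0.4563, 0.1379, 0.0689]
tcp_rot: [0.998, -0.035, -0.046, -0.002]
wrist_force: [0.3, 0.2, -2.1]
grip_width: 0.0576
grip_force: 48.0
```

Call:
send_rows([
  [[0,0,0],[0,6,0],0.05],
  [[0,0,0],[0,6,0],0.05],
  [[0,0,0],[0,6,0],0.05],
  [[0,0,0],[0,6,0],0.05],
  [[0,0,0],[0,6,0],0.05],
  [[0,0,0],[0,6,0],0.05],
  [[0,0,0],[0,6,0],0.05],
  [[0,0,0],[0,6,0],0.05],
])

```text
time: 9.4
eef_pos: [0.461, 0.1415, 0.0668]
tcp_rot: [0.932, -0.034, 0.361, 0.014]
wrist_force: [8.1, 8.1, 14.2]
grip_width: 0.0572
grip_force: 49.1
```

Call:
send_rows([
  [[0,0,0],[0,5,0],0.05],
  [[0,0,0],[0,3,0],0.05],
  [[0,0,0],[0,0,0],0.05],
  [[0,0,0],[0,0,0],0.05],
])

```text
time: 9.73
eef_pos: [0.4726, 0.1515, 0.0646]
tcp_rot: [0.907, -0.034, 0.42, 0.021]
wrist_force: [-0.4, 0.3, -2.9]
grip_width: 0.0577
grip_force: 49.3
```

```bash
python3 - <<'E'
from h import *
R=frame(-3.9,52.5);togo(np.array([.47,.137,.037])+.020*R.as_matrix()[:,2],R)
w=ctrl.get_image('wrist');s=ctrl.get_image('scene')
b=np.hstack([w['color'][:,80:430],cv2.resize(s['color'][110:240,270:420],None,fx=2.95,fy=2.95)[:384]]);cv2.imwrite('pics/b.png',b[:,:,::-1]);print(b.shape)
E
```

```text
t 9.7333 pos [0.4726 0.1515 0.0646] q [ 0.5598 -0.8556  2.4621 -0.6347  0.887   2.4478]
turn deg [0.8149 2.7728 0.0295] shift now-frame [-0.0211  0.0141  0.0368] shift target-frame [-0.0228  0.0146  0.0355]
(384, 792, 3)
```

View pics/b.png

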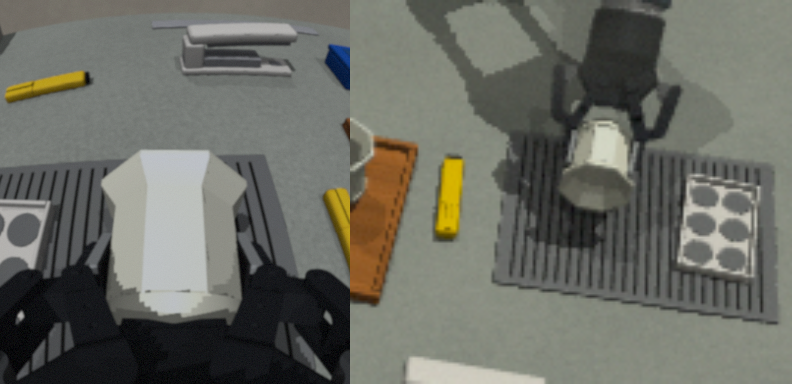

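```bash
cat > kin.py <<'E'
from h import *
from scipy.optimize import least_squares as ls
def fk(q,p):
    r0,h,L1,L2,e,d=p
    Rb=Ro.from_euler('z',q[0]);a=q[1]+q[2]
    w=np.array([r0+L1*np.sin(q[1])+L2*np.sin(a)+e*np.cos(a),0,h+L1*np.cos(q[1])+L2*np.cos(a)-e*np.sin(a)])
    Rw=Rb*Ro.from_euler('y',a)*Ro.from_euler('z',q[3])*Ro.from_euler('y',q[4])*Ro.from_euler('z',q[5])
    return Rb.apply(w)+d*Rw.apply([0,0,1]),Rw
D=[([1.1833,.0911,1.2307,0,1.8198,-.0567],[.1949,.5675,.2313]),([.3313,-.3546,1.6021,0,1.8937,-1.5324],[.3966,.1724,.2515]),
([.3318,-.3451,1.5593,0,1.9274,1.9849],[.3965,.1726,.2713]),([.1106,.5821,.9701,.1535,2.2793,1.8011],[.5367,.1336,.1222]),
([.133,.4264,1.345,.1449,2.0496,1.7935],[.4542,.1391,.0282]),([.5598,-.8556,2.4621,-.6347,.887,2.4478],[.4726,.1515,.0646])]
par=ls(lambda p:np.ravel([fk(q,p)[0]-x for q,x in D]),[0,.3,.35,.35,0,.25]).x
lo=np.array([-2.87,-.86,.17,-1.51,.06,-2.65]);hi=np.array([2.87,2.18,2.46,4.65,2.69,2.65])
def ik(p,R,q0):
    f=lambda q:np.r_[(fk(q,par)[0]-p)*10,((fk(q,par)[1]*Toff).inv()*R).as_rotvec()]
    r=ls(f,np.clip(q0,lo+.01,hi-.01),bounds=(lo+.02,hi-.02));return r.x,np.abs(r.fun).max()
q,x=D[3];R3=Ro.from_quat([.938,-.029,-.344,-.013]);Toff=fk(q,par)[1].inv()*R3
E
python3 - <<'E'
from kin import *
print(par);print(np.array([fk(q,par)[0]-x for q,x in D])*1e3)
print('Toff',np.degrees(Toff.as_rotvec()))
print('head check',np.degrees((Ro.from_quat(ctrl.observe()['tcp_rot']).inv()*fk(ctrl.observe()['qpos'],par)[1]*Toff).magnitude()))
q0=ctrl.observe()['qpos']
def t(c,head,tilt,off):
    R=frame(head,tilt);print(c,head,tilt,ik(np.array(c)+off*R.as_matrix()[:,2],R,q0))
for x in(.5,.53,.56):t([x,.14,.037],-3.9,52.5,.02)
for tl in(45,60,75):
  for hd in(-25,-15,0): t([.498,-.132,.1135],hd,tl,.016)
E
```

```text
[0.0029 0.1544 0.3549 0.5523 0.0949 0.3208]
[[ 29.5148 -17.6405  -0.1563]
 [ 13.5047 -31.333    0.3849]
 [ 13.4271 -31.3648   0.1332]
 [  3.6609 -36.1196  -0.5588]
 [  7.27   -35.8841  -0.3952]
 [ 11.5252 -22.1119   0.5921]]
Toff [-0.0614 -0.0035 90.027 ]
head check 0.06155180172918346Traceback (most recent call last):
  File "<stdin>", line 8, in <module>
  File "<stdin>", line 7, in t
  File "kin.py", line 16, in ik
    r=ls(f,np.clip(q0,lo+.01,hi-.01),bounds=(lo+.02,hi-.02));return r.x,np.abs(r.fun).max()
    return func(*args, **kwargs)
    raise ValueError("Initial guess is outside of provided bounds")
ValueError: Initial guess is outside of provided bounds
```

```bash
sed -i 's/r0,h,L1,L2,e,d=p/r0,h,L1,L2,e,d,s=p/;s/L2\*np.sin(a)+e\*np.cos(a),0,/L2*np.sin(a)+e*np.cos(a),s,/;s/0,.25\]).x/0,.25,.03]).x/;s/clip(q0,lo+.01,hi-.01)/clip(q0,lo+.05,hi-.05)/' kin.py
python3 - <<'E'
from kin import *
print(par);print(np.abs(np.array([fk(q,par)[0]-x for q,x in D])*1e3).max())
q0=ctrl.observe()['qpos']
def t(c,head,tilt,off):
    R=frame(head,tilt);print(c,head,tilt,ik(np.array(c)+off*R.as_matrix()[:,2],R,q0))
for x in(.5,.53,.56):t([x,.14,.037],-3.9,52.5,.02)
for tl in(45,60,75):
  for hd in(-25,-15,0,15): t([.498,-.132,.1135],hd,tl,.016)
E
```

```text
[-0.0001  0.1572  0.3726  0.5586  0.0969  0.3407  0.034 ]
0.05175853086693272
[0.5, 0.14, 0.037] -3.9 52.5 (array([ 0.462 , -0.652 ,  2.44  , -0.7183,  0.6713,  2.5251]), np.float64(0.021469614592703166))
[0.53, 0.14, 0.037] -3.9 52.5 (array([ 0.4097, -0.5575,  2.3956, -0.7363,  0.5728,  2.5267]), np.float64(5.568909591281701e-12))
[0.56, 0.14, 0.037] -3.9 52.5 (array([ 0.3749, -0.446 ,  2.3234, -0.7494,  0.5213,  2.5305]), np.float64(1.0137486648742478e-09))
[0.498, -0.132, 0.1135] -25 45 (array([-0.2377, -0.821 ,  2.3401, -0.1848,  0.8561,  1.8337]), np.float64(2.220446049250313e-15))
[0.498, -0.132, 0.1135] -15 45 (array([-0.3761, -0.84  ,  2.3463,  0.106 ,  0.865 ,  1.4197]), np.float64(0.008356481332867673))
[0.498, -0.132, 0.1135] 0 45 (array([-0.5714, -0.7883,  2.323 ,  0.4838,  0.9667,  0.8532]), np.float64(1.942890293094024e-15))
[0.498, -0.132, 0.1135] 15 45 (array([-0.7074, -0.6336,  2.2355,  0.6981,  1.1361,  0.4297]), np.float64(2.1357887680650833e-10))
[0.498, -0.132, 0.1135] -25 60 (array([-0.0562, -0.84  ,  2.4399, -0.6653,  0.7427,  2.328 ]), np.float64(0.12129660581
[... 200 characters left out ...]
0.8495,  0.9365,  0.5002]), np.float64(0.07128413150403824))
[0.498, -0.132, 0.1135] 15 60 (array([-0.847 , -0.692 ,  2.392 ,  1.048 ,  1.108 ,  0.1225]), np.float64(5.4817261840867104e-14))
[0.498, -0.132, 0.1135] -25 75 (array([ 0.0404, -0.7811,  2.44  , -0.9345,  0.7773,  2.63  ]), np.float64(0.24363339996725433))
[0.498, -0.132, 0.1135] -15 75 (array([-0.076 , -0.84  ,  2.44  , -0.6387,  0.6875,  2.238 ]), np.float64(0.31016937219337304))
[0.498, -0.132, 0.1135] 0 75 (array([-0.8918, -0.6672,  2.44  ,  1.2273,  1.0842,  0.0501]), np.float64(0.21427802377092262))
[0.498, -0.132, 0.1135] 15 75 (array([-0.9625, -0.5346,  2.44  ,  1.3905,  1.2128, -0.2467]), np.float64(0.052834200334484736))
```

```bash
python3 - <<'E'
from kin import *
q0=ctrl.observe()['qpos']
def t(c,head,tilt,off):
    R=frame(head,tilt);b=min((ik(np.array(c)+off*R.as_matrix()[:,2],R,s) for s in (q0,[c[1]/c[0],-.3,2,0,1,1.5],[c[1]/c[0],-.3,2,.7,1,.5],[c[1]/c[0],-.3,2,-.7,1,2.3])),key=lambda x:x[1])
    print(c,head,tilt,b[0],'margin %.2f'%min((b[0]-lo).min(),(hi-b[0]).min()),'err %.4f'%b[1])
for x in(.53,.55):
  for hd in(-3.9,10,25):t([x,.14,.037],hd,52.5,.02)
for z in(.1135,.16):
  for tl in(45,52,60):
    for hd in(-60,-45,15,30,45,60): t([.498,-.132,z],hd,tl,.016)
E
```

```text
[0.53, 0.14, 0.037] -3.9 52.5 [ 0.4097 -0.5575  2.3956 -0.7363  0.5728  2.5267] margin 0.06 err 0.0000
[0.53, 0.14, 0.037] 10 52.5 [ 0.2181 -0.6503  2.44   -0.084   0.458   1.673 ] margin 0.02 err 0.0197
[0.53, 0.14, 0.037] 25 52.5 [-0.0059 -0.6335  2.44    0.6731  0.5771  0.6997] margin 0.02 err 0.0016
[0.55, 0.14, 0.037] -3.9 52.5 [ 0.3859 -0.482   2.3474 -0.7455  0.5371  2.5298] margin 0.11 err 0.0000
[0.55, 0.14, 0.037] 10 52.5 [ 0.2005 -0.5725  2.4047 -0.0518  0.3943  1.634 ] margin 0.06 err 0.0000
[0.55, 0.14, 0.037] 25 52.5 [-0.0053 -0.5421  2.386   0.7121  0.5465  0.6543] margin 0.07 err 0.0000
[0.498, -0.132, 0.1135] -60 45 [-0.0116 -0.5124  2.1179 -0.5889  1.1423  2.63  ] margin 0.02 err 0.0933
[0.498, -0.132, 0.1135] -45 45 [-0.0117 -0.6313  2.2341 -0.62    1.0141  2.5355] margin 0.11 err 0.0000
[0.498, -0.132, 0.1135] 15 45 [-0.7074 -0.6336  2.2355  0.6981  1.1361  0.4297] margin 0.22 err 0.0000
[0.498, -0.132, 0.1135] 30 45 [-0.7774 -0.4436  2.1113  0.7819  1.3127  0.1233] margin 0.35 err 0.0000
[0.498, -0.132, 0.1135] 45 45 [-0.7958 -0.2549  1.9668  0.7889  1.4792 -0.10
[... 2493 characters left out ...]
-0.132, 0.16] 60 52 [-0.8287 -0.0815  1.7823  0.8637  1.7269 -0.2938] margin 0.68 err 0.0000
[0.498, -0.132, 0.16] -60 60 [ 0.0527 -0.6608  2.2048 -0.7585  1.0922  2.63  ] margin 0.02 err 0.1608
[0.498, -0.132, 0.16] -45 60 [ 0.0541 -0.7926  2.3412 -0.8309  0.945   2.63  ] margin 0.02 err 0.0450
[0.498, -0.132, 0.16] 15 60 [-0.847  -0.7456  2.337   1.0049  1.1642  0.2248] margin 0.11 err 0.0000
[0.498, -0.132, 0.16] 30 60 [-0.9109 -0.4749  2.1712  1.0589  1.3912 -0.042 ] margin 0.29 err 0.0000
[0.498, -0.132, 0.16] 45 60 [-0.9116 -0.2343  1.9884  1.033   1.5875 -0.2221] margin 0.47 err 0.0000
[0.498, -0.132, 0.16] 60 60 [-0.8754 -0.0273  1.8003  0.9753  1.7644 -0.3574] margin 0.66 err 0.0000
```

```bash
python3 - <<'E'
from kin import *
Rg=Ro.from_quat([.941,-.033,-.337,-.012]);v=Rg.inv().apply([.0094,-.0008,.0124]);zp=Rg.inv().apply([0,0,-1]);print('wall in tool',v)
R=frame(-3.9,54.5);print('pot pitch',np.degrees(np.arcsin(R.apply(zp)[2])))
for z in(.06,.038):
    p=np.array([.54,.14,z])-R.apply(v);print(p,ik(p,R,[.4,-.5,2.3,-.7,.6,2.5]))
    togo(p,R)
E
```

```text
wall in tool [-0.0006  0.0001 -0.0156]
pot pitch 3.908591134440964
[0.553  0.1392 0.0514] (array([ 0.4119, -0.589 ,  2.3819, -0.7436,  0.5874,  2.5174]), np.float64(2.42861286636753e-14))
t 9.8333 pos [0.4727 0.1507 0.0642] q [ 0.5582 -0.8558  2.4626 -0.6347  0.8869  2.4481]
turn deg [ 0.8897  4.788  -0.0222] shift now-frame [0.0425 0.0048 0.07  ] shift target-frame [0.0366 0.0059 0.0733]
[0.553  0.1392 0.0294] (array([ 0.4119, -0.5448,  2.3974, -0.8095,  0.5447,  2.5955]), np.float64(3.620686736538481e-11))
t 9.8333 pos [0.4727 0.1507 0.0642] q [ 0.5582 -0.8558  2.4626 -0.6347  0.8869  2.4481]
turn deg [ 0.8897  4.788  -0.0222] shift now-frame [0.0258 0.0046 0.0843] shift target-frame [0.0186 0.0059 0.086 ]
```

Call:
send_rows([
  [[0.011,0.001,0.0175],[0,0,0],0.05],
  [[0.011,0.001,0.0175],[0,0,0],0.05],
  [[0.011,0.001,0.0175],[0,0,0],0.05],
  [[0.01,0.001,0.0175],[0,0,0],0.05],
  [[0,0,0],[0.5,2,0],0.05],
  [[0,0,0],[0.4,2,0],0.05],
  [[0,0,0],[0,0,0],0.05],
  [[0,0,0],[0,0,0],0.05],
])

```text
time: 10.5
eef_pos: [0.5532, 0.1393, 0.0512]
tcp_rot: [0.892, -0.031, 0.451, 0.016]
wrist_force: [-0.7, -0.1, -2.1]
grip_width: 0.0571
grip_force: 49.3
```

```bash
python3 - <<'E'
from kin import *
v=np.array([-.0006,.0001,-.0156]);Rg=Ro.from_quat([.941,-.033,-.337,-.012]);zp=Rg.inv().apply([0,0,-1])
o=ctrl.observe();R=Ro.from_quat(o['tcp_rot']);print('pitch',np.degrees(np.arcsin(R.apply(zp)[2])),'wall',o['eef_pos']+R.apply(v),o['wrist_force'])
togo(np.array([.54,.14,.039])-R.apply(v),R)
s=ctrl.get_image('scene')
for n in('pot','pot_wall','pot_rim'):
    d=ctrl.pinpoint(n,s)[:1];print(n,d and [atz(s,d[0]['location'],z)for z in(.05,.07)])
E
```

```text
pitch 3.090785915793914 wall [0.5403 0.1401 0.06  ] [-0.6679 -0.0619 -2.1295]
t 10.5 pos [0.5532 0.1393 0.0512] q [ 0.4098 -0.5826  2.3713 -0.72    0.5988  2.496 ]
turn deg [0. 0. 0.] shift now-frame [-0.0171  0.0001  0.0122] shift target-frame [-0.0171  0.0001  0.0122]
pot []
pot_wall [array([0.5367, 0.1442, 0.05  ]), array([0.5526, 0.1416, 0.07  ])]
pot_rim [array([0.5739, 0.1346, 0.05  ]), array([0.5891, 0.1321, 0.07  ])]
```

Call:
send_rows([
  [[-0.0041,0,0.0029],[0,0,0],0.05],
  [[-0.0041,0,0.0029],[0,0,0],0.05],
  [[-0.0041,0,0.0029],[0,0,0],0.05],
  [[-0.0025,0,0.0018],[0,0,0],0.05],
  [[0,0,0],[0,0,0],0.05],
])

```text
time: 11.12
eef_pos: [0.5528, 0.1404, 0.0325]
tcp_rot: [0.892, -0.03, 0.452, 0.015]
wrist_force: [0.3, 0.4, -2.2]
grip_width: 0.0576
grip_force: 49.4
```

Call:
send_rows([
  [[-0.0012,0,0.0009],[0,0,0],0.05],
  [[0,0,0],[0,0,0],0.05],
])

```text
time: 11.28
eef_pos: [0.5533, 0.1405, 0.0323]
tcp_rot: [0.891, -0.03, 0.452, 0.015]
wrist_force: [0.3, -0.1, -2.1]
grip_width: 0.0576
grip_force: 49.4
```

Call:
send_rows([
  [[-0.0012,0,0.0009],[0,0,0],0.05],
  [[0,0,0],[0,0,0],0.05],
])

```text
time: 11.45
eef_pos: [0.5539, 0.1407, 0.032]
tcp_rot: [0.891, -0.03, 0.453, 0.015]
wrist_force: [-0.2, -0.5, -0.4]
grip_width: 0.0572
grip_force: 49.4
```

```bash
python3 - <<'E'
from kin import *
v=np.array([-.0006,.0001,-.0156])
o=ctrl.observe();R=Ro.from_quat(o['tcp_rot']);print('wall',o['eef_pos']+R.apply(v),o['wrist_force'],o['qpos'],hi)
print(fk(o['qpos'],par)[0]-o['eef_pos'])
E
```

```text
wall [0.541  0.1415 0.0407] [-0.2381 -0.4703 -0.3719] [ 0.4118 -0.5424  2.3858 -0.7827  0.5557  2.5699] [2.87 2.18 2.46 4.65 2.69 2.65]
[ 0.  0. -0.]
```

Call:
send_rows([
  [[0,0,0],[0,0,0],0.06],
  [[0,0,0],[0,0,0],0.063],
  [[0,0,0],[0,0,0],0.07],
  [[0,0,0],[0,0,0],0.085],
  [[0,0,0],[0,0,0],0.085],
  [[0,0,0],[0,0,0],0.085],
], grip_force=20)

```text
time: 11.95
eef_pos: [0.5535, 0.1405, 0.0312]
tcp_rot: [0.891, -0.03, 0.453, 0.015]
wrist_force: [-0.7, 0.8, -0.2]
grip_width: 0.0851
grip_force: 0.0
```

```bash
python3 - <<'E'
from h import *
w=ctrl.get_image('wrist');s=ctrl.get_image('scene')
b=np.hstack([w['color'][:,80:430],cv2.resize(s['color'][110:240,270:420],None,fx=2.95,fy=2.95)[:384]]);cv2.imwrite('pics/b2.png',b[:,:,::-1])
for n,z in(('pot',.034),('pot_wall',.038),('pot_rim',.042)):
    d=ctrl.pinpoint(n,s)[:1];e=ctrl.pinpoint(n,w)[:1];print(n,d and atz(s,d[0]['location'],z),e and fatz(w,e[0]['location'],z))
E
```

```text
pot [0.4989 0.1429 0.034 ] []
pot_wall [0.5341 0.1476 0.038 ] [0.5418 0.1409 0.038 ]
pot_rim [0.5905 0.1284 0.042 ] []
```

View pics/b2.png

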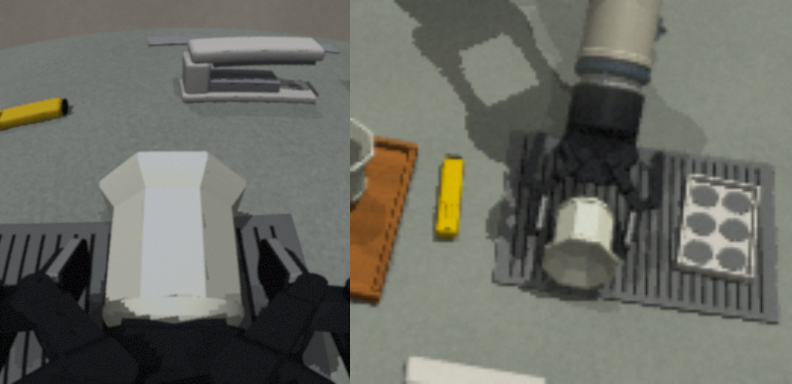

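The pot lies on its side on the mat, flat up and released, with its mouth away from the robot and the palette clear. Next I rise, swing the tool and regrip.

Call:
send_rows([
  [[0.016,0,-0.012],[0,0,0],0.085],
  [[0.024,0,-0.018],[0,0,0],0.085],
  [[0.024,0,-0.018],[0,0,0],0.085],
  [[0.024,0,-0.018],[0,0,0],0.085],
  [[0.024,0,-0.018],[0,-6.6,0],0.085],
  [[0,0,0],[0,-6.6,0],0.085],
  [[0,0,0],[0,-6.6,0],0.085],
  [[0,0,0],[0,-6.6,0],0.085],
])

```text
time: 13.02
eef_pos: [0.5519, 0.1412, 0.1738]
tcp_rot: [0.971, -0.032, 0.236, 0.006]
wrist_force: [0.4, -1.1, 0.4]
grip_width: 0.0849
grip_force: 0.0
```

Call:
send_rows([
  [[0,0,0],[0,-6.6,0],0.085],
  [[0,0,0],[0,-6.6,0],0.085],
  [[0,0,0],[0,-6.6,0],0.085],
  [[0,0,0],[0,-6.6,0],0.085],
  [[0,0,0],[0,-6.6,0],0.085],
  [[0,0,0],[0,-6.6,0],0.085],
  [[0,0,0],[0,-6.6,0],0.085],
  [[0,0,0],[0,-6.6,0],0.085],
])

```text
time: 13.68
eef_pos: [0.5524, 0.1404, 0.1718]
tcp_rot: [0.975, -0.033, -0.221, -0.008]
wrist_force: [0.6, 0.0, 1.0]
grip_width: 0.0849
grip_force: 0.0
```

```bash
python3 - <<'E'
from h import *
o=ctrl.observe();R=frame(-3.9,-25);z=R.as_matrix()[:,2];togo(np.array([.541,.1405,.038])+.015*z-.08*z,R)
s=ctrl.get_image('scene');t=ctrl.get_image('top');w=ctrl.get_image('wrist')
for n,z in(('pot',.034),('pot_wall',.038),('pot_rim',.042)):
    print(n,*[d and f(m,d[0]['location'],z) for m,f in((s,atz),(t,atz),(w,fatz)) for d in [ctrl.pinpoint(n,m)[:1]]])
save(w,'w3')
E
```

```text
t 13.6833 pos [0.5524 0.1404 0.1718] q [0.1363 0.3964 1.0411 0.1049 2.1397 1.8113]
turn deg [-0.0353  0.574   0.053 ] shift now-frame [0.0469 0.0007 0.0606] shift target-frame [0.0463 0.0007 0.061 ]
pot [0.5004 0.1515 0.034 ] [ 0.4964 -0.1298  0.034 ] [0.4958 0.1443 0.034 ]
pot_wall [0.5331 0.1467 0.038 ] [0.548  0.1424 0.038 ] [0.5404 0.1423 0.038 ]
pot_rim [0.5776 0.1324 0.042 ] [0.5782 0.1309 0.042 ] [0.5792 0.1373 0.042 ]
```

View pics/w3.png

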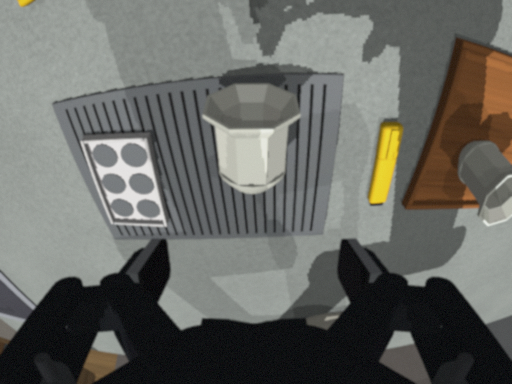

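The lying pot is centred (column ~251) between the fingers, and the measured wall centre agrees with where I laid it.

Call:
send_rows([
  [[0.016,0,0.02],[0,0.3,0],0.085],
  [[0.016,0,0.02],[0,0.3,0],0.085],
  [[0.015,0,0.02],[0,0,0],0.085],
  [[0,0,0.02],[0,0,0],0.085],
  [[0,0,0.02],[0,0,0],0.085],
  [[0,0,0.02],[0,0,0],0.085],
  [[0,0,0.018],[0,0,0],0.085],
  [[0,0,0],[0,0,0],0.085],
])

```text
time: 14.95
eef_pos: [0.5332, 0.1416, 0.0228]
tcp_rot: [0.976, -0.033, -0.217, -0.007]
wrist_force: [-0.3, -0.3, -0.3]
grip_width: 0.0851
grip_force: 0.0
```

```bash
python3 - <<'E'
from h import *
o=ctrl.observe();R=frame(-3.9,-25);z=R.as_matrix()[:,2];togo(np.array([.541,.1407,.038])+.015*z,R);print(o['wrist_force'])
w=ctrl.get_image('wrist')
for n,z in(('pot',.034),('pot_wall',.038),('pot_rim',.042)):
    print(n,*[d and f(m,d[0]['location'],z) for m,f in((w,fatz),) for d in [ctrl.pinpoint(n,m)[:1]]])
E
```

```text
t 14.95 pos [0.5332 0.1416 0.0228] q [0.1433 0.4081 1.2915 0.0921 1.8703 1.7893]
turn deg [0.0605 0.0857 0.0379] shift now-frame [ 0.0007  0.0003 -0.002 ] shift target-frame [ 0.0007  0.0003 -0.002 ]
[-0.2929 -0.346  -0.2869]
pot [0.4936 0.1438 0.034 ]
pot_wall [0.5419 0.1422 0.038 ]
pot_rim [0.5802 0.1385 0.042 ]
```

Call:
send_rows([
  [[0,0,-0.002],[0,0,0],0.07],
  [[0,0,0],[0,0,0],0.06],
  [[0,0,0],[0,0,0],0.05],
  [[0,0,0],[0,0,0],0.05],
  [[0,0,0],[0,0,0],0.05],
  [[0,0,0],[0,0,0],0.05],
], grip_force=50)

```text
time: 15.65
eef_pos: [0.5382, 0.1417, 0.0295]
tcp_rot: [0.977, -0.033, -0.213, -0.008]
wrist_force: [0.9, -0.7, 5.9]
grip_width: 0.0574
grip_force: 52.9
```

```bash
python3 - <<'E'
from kin import *
o=ctrl.observe();R=Ro.from_quat(o['tcp_rot']);h=np.radians(-3.9);c=np.cos(np.radians(5));zp=np.array([c*np.cos(h),c*np.sin(h),np.sin(np.radians(5))])
print('fingers y az',np.degrees(np.arctan2(*R.as_matrix()[1::-1,1])),o['eef_pos'],o['tcp_rot'],o['grip_width'])
print('zp',R.inv().apply(zp),'wall',R.inv().apply(np.array([.541,.1407,.038])-o['eef_pos']))
print('tilt',np.degrees(np.arctan2(R.as_matrix()[0,2],-R.as_matrix()[2,2])))
E
```

```text
fingers y az -93.87418743949522 [0.5382 0.1417 0.0295] [ 0.9765 -0.0329 -0.2128 -0.0078] 0.057401849244656654
zp [ 0.8696  0.0003 -0.4938] wall [-0.0009  0.0008 -0.009 ]
tilt -24.537999440498872
```

Call:
send_rows([
  [[-0.006,0,-0.014],[0,0,0],0.05],
  [[-0.0125,0,-0.0273],[0,0,0],0.05],
  [[-0.0125,0,-0.0273],[0,0,0],0.05],
  [[-0.0125,0,-0.0273],[0,0,0],0.05],
  [[-0.0125,0,-0.0273],[0,0,0],0.05],
  [[-0.0125,0,-0.0273],[0,0,0],0.05],
  [[0,0,0],[0,0,0],0.05],
])

```text
time: 16.23
eef_pos: [0.5395, 0.1417, 0.2001]
tcp_rot: [0.977, -0.033, -0.209, -0.009]
wrist_force: [0.8, -0.2, -0.5]
grip_width: 0.0568
grip_force: 54.6
```

```bash
python3 - <<'E'
from kin import *
o=ctrl.observe();print(o['wrist_force'],o['grip_width'])
v=np.array([-.0009,.0008,-.009]);q=o['qpos'];W=np.array([.498,-.132,.2])
R=frame(40,-24.5);togo(W-R.apply(v),R)
for hd,t in[(-3.9,-24.5),(20,-24.5),(40,-24.5),(40,0),(40,20),(40,40),(40,60.5)]:
    R=frame(hd,t);q,e=ik(W-R.apply(v),R,q);print(hd,t,q,round(e,4))
for z in(.15,.1135):q,e=ik(W*[1,1,0]+[0,0,z]-R.apply(v),R,q);print(z,q,round(e,4))
w=ctrl.get_image('wrist');t=ctrl.get_image('top');s=ctrl.get_image('scene')
for n,z in(('twin',.005),('twin_rim',.089)):
    print(n,*[[(f(m,x['location'],z)[:2],round(x['conf'],2)) for x in ctrl.pinpoint(n,m)[:2]] for m,f in((s,atz),(t,atz),(w,fatz))])
E
```

```text
[ 0.8215 -0.2093 -0.4981] 0.05678547462251418
t 16.2333 pos [0.5395 0.1417 0.2001] q [0.1421 0.3383 1.0568 0.1057 2.1574 1.8197]
turn deg [-18.2263  -0.3612 -39.8898] shift now-frame [-0.0202  0.2774  0.0177] shift target-frame [-0.1881  0.1822  0.0953]
-3.9 -24.5 [-0.2701  0.2282  1.204  -0.0975  2.128   1.3345] 0.0
20 -24.5 [-0.1868  0.179   1.2597 -0.2425  2.0648  0.9584] 0.0
40 -24.5 [-0.1265  0.1025  1.3433 -0.3376  1.9754  0.6558] 0.0
40 0 [-0.3227 -0.1415  1.5306 -0.0002  1.7534  0.5494] 0.0
40 20 [-0.534  -0.2965  1.6981  0.3285  1.6179  0.3739] 0.0
40 40 [-0.7543 -0.3767  1.862   0.6918  1.5614  0.1451] 0.0
40 60.5 [-0.9334 -0.3544  2.0072  1.0521  1.5838 -0.1017] 0.0
0.15 [-0.9334 -0.3043  2.0608  1.0532  1.5324 -0.1918] 0.0
0.1135 [-0.9334 -0.2557  2.0916  1.0573  1.4932 -0.261 ] 0.0
twin [(array([ 0.4972, -0.1275]), 0.66)] [(array([ 0.5058, -0.1183]), 0.75)] [(array([ 0.4958, -0.1263]), 0.9)]
twin_rim [(array([0.7975, 0.0352]), 0.72), (array([ 0.492 , -0.1389]), 0.58)] [(array([ 0.4962, -0.1267]), 0.63), (array([ 0.7188, -0.2046]), 0.22)] [(array([ 0.5016, -0.1272]), 0.78)]
```

Call:
send_rows([
  [[-0.003,0.035,0.002],[0,0,0],0.05],
  [[-0.003,0.035,0.002],[0,0,0],0.05],
  [[-0.003,0.035,0.002],[0,0,0],0.05],
  [[-0.003,0.035,0.002],[0,0,0],0.05],
  [[-0.003,0.035,0.002],[0,0,0],0.05],
  [[-0.003,0.035,0.002],[0,0,0],0.05],
  [[-0.003,0.035,0.002],[0,0,0],0.05],
  [[0,0.03,0.002],[0,0,0],0.05],
])

```text
time: 17.35
eef_pos: [0.4927, -0.1332, 0.1872]
tcp_rot: [0.976, -0.033, -0.214, -0.008]
wrist_force: [-0.4, 0.3, -2.5]
grip_width: 0.0565
grip_force: 54.5
```

Call:
send_rows([
  [[0,0,0],[-2.6,-0.05,-5.7],0.05],
  [[0,0,0],[-2.6,-0.05,-5.7],0.05],
  [[0,0,0],[-2.6,-0.05,-5.7],0.05],
  [[0,0,0],[-2.6,-0.05,-5.7],0.05],
  [[0,0,0],[-2.6,-0.05,-5.7],0.05],
  [[0,0,0],[-2.6,-0.05,-5.7],0.05],
  [[0,0,0],[-2.6,-0.05,-5.7],0.05],
])

```text
time: 17.93
eef_pos: [0.4935, -0.1309, 0.1866]
tcp_rot: [0.916, 0.337, -0.205, 0.071]
wrist_force: [-0.4, -0.7, -2.5]
grip_width: 0.0569
grip_force: 54.7
```

Call:
send_rows([
  [[0,0,0],[0,4,0],0.05],
  [[0,0,0],[0,6,0],0.05],
  [[0,0,0],[0,6,0],0.05],
  [[0,0,0],[0,6,0],0.05],
  [[0,0,0],[0,6,0],0.05],
  [[0,0,0],[0,6,0],0.05],
  [[0,0,0],[0,6,0],0.05],
  [[0,0,0],[0,6,0],0.05],
])

```text
time: 18.6
eef_pos: [0.4935, -0.1311, 0.188]
tcp_rot: [0.924, 0.336, 0.173, -0.065]
wrist_force: [0.2, 0.1, -3.2]
grip_width: 0.0569
grip_force: 54.6
```

Call:
send_rows([
  [[0,0,0],[0,6,0],0.05],
  [[0,0,0],[0,6,0],0.05],
  [[0,0,0],[0,6,0],0.05],
  [[0,0,0],[0,6,0],0.05],
  [[0,0,0],[0,6,0],0.05],
  [[0,0,0],[0,6,0],0.05],
  [[0,0,0],[0,3,0],0.05],
  [[0,0,0],[0,0,0],0.05],
])

```text
time: 19.27
eef_pos: [0.492, -0.1313, 0.1836]
tcp_rot: [0.815, 0.292, 0.469, -0.176]
wrist_force: [-0.3, 0.5, -2.8]
grip_width: 0.0575
grip_force: 54.8
```

```bash
python3 - <<'E'
from kin import *
o=ctrl.observe();print(o['wrist_force'],o['grip_width'])
v=np.array([-.0009,.0008,-.009]);zp=np.array([.8696,.0003,-.4938]);R=Ro.from_quat(o['tcp_rot']);W=o['eef_pos']+R.apply(v);print('wall',W,'zp',R.apply(zp))
R=frame(40,60.5);togo(np.array([.498,-.131,.2])-R.apply(v),R)
w=ctrl.get_image('wrist');t=ctrl.get_image('top');s=ctrl.get_image('scene')
for n,z in(('twin',.005),('twin_rim',.089),('pot',W[2]-.0455),('pot_wall',W[2]),('pot_rim',W[2]+.0385)):
    print(n,*[[(f(m,x['location'],z)[:2],round(x['conf'],2)) for x in ctrl.pinpoint(n,m)[:2]] for m,f in((s,atz),(t,atz),(w,fatz))])
b=np.hstack([w['color'][:,80:430],cv2.resize(s['color'][90:220,190:340],None,fx=2.95,fy=2.95)[:384]]);cv2.imwrite('pics/b3.png',b[:,:,::-1])
E
```

```text
[-0.2748  0.4985 -2.8255] 0.05749636309375419
wall [ 0.4863 -0.1372  0.1873] zp [ 0.0129 -0.0058  0.9999]
t 19.2667 pos [ 0.492  -0.1313  0.1836] q [-0.9604 -0.3534  2.0259  1.0416  1.5996 -0.12  ]
turn deg [-0.2267  0.4431 -0.6894] shift now-frame [0.0176 0.0026 0.0049] shift target-frame [0.0175 0.0028 0.005 ]
twin [(array([ 0.4965, -0.1202]), 0.56)] [(array([ 0.5053, -0.1255]), 0.61)] []
twin_rim [(array([ 0.4886, -0.1307]), 0.92), (array([ 0.3693, -0.1515]), 0.68)] [(array([ 0.4978, -0.1252]), 0.48)] []
pot [(array([ 0.4928, -0.1381]), 0.64), (array([0.6037, 0.1789]), 0.42)] [(array([ 0.4783, -0.1373]), 0.62)] [(array([ 0.4866, -0.1368]), 0.68)]
pot_wall [(array([ 0.485 , -0.1333]), 0.64)] [(array([ 0.4856, -0.1421]), 0.78)] [(array([ 0.4851, -0.138 ]), 0.71)]
pot_rim [(array([ 0.4869, -0.1473]), 0.97)] [(array([ 0.4902, -0.1329]), 0.92)] [(array([ 0.4859, -0.1389]), 0.7)]
```

View pics/b3.png

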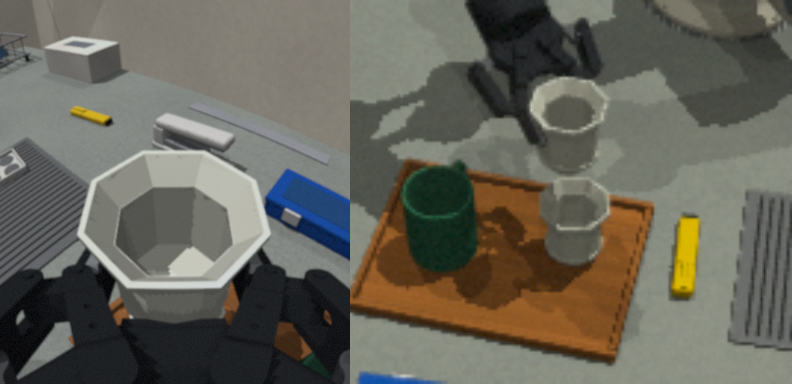

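```bash
python3 - <<'E'
from h import *
t=ctrl.get_image('top');s=ctrl.get_image('scene')
print(atz(s,(266.3,159.2),.089),atz(t,(246.7,225.3),.089))
# bright rim segmentation in scene, unheld twin
for im,(c,r),n in((s,(266,159),'s'),(t,(247,225),'t')):
    g=cv2.resize(im['color'][r-25:r+25,c-25:c+25],(380,380),interpolation=cv2.INTER_CUBIC)
    globals()[n+'c']=g
cv2.imwrite('pics/tw.png',np.hstack([sc,tc])[:,:,::-1])
E
```

```text
[ 0.5016 -0.1271  0.089 ] [ 0.4924 -0.1319  0.089 ]
```

View pics/tw.png

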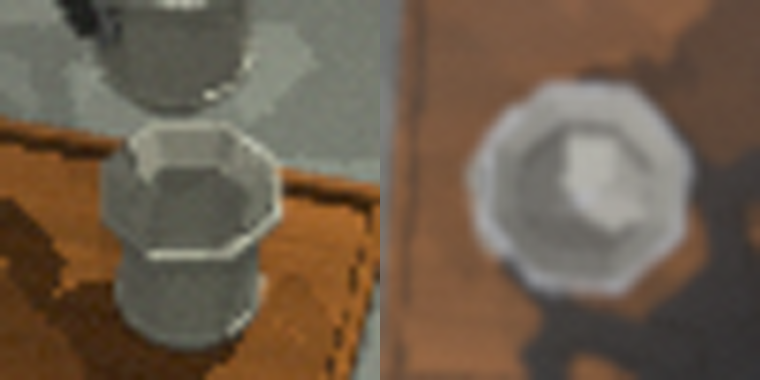

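The views show the twin's rim centre at scene px (265.8,158.5) and top px (247.9,224.3). With the wrist fixes that gives about (0.498, −0.130). The pot is mouth up above it, so I'll centre it and lower.

Call:
send_rows([
  [[0.009,0.0015,0.0025],[-0.2,0.4,-0.7],0.05],
  [[0.0085,0.001,0.0025],[0,0,0],0.05],
  [[0,0,0],[0,0,0],0.05],
  [[0,0,0],[0,0,0],0.05],
])

```text
time: 20.6
eef_pos: [0.5056, -0.1244, 0.2009]
tcp_rot: [0.811, 0.299, 0.474, -0.17]
wrist_force: [-0.5, -0.4, -3.5]
grip_width: 0.0571
grip_force: 54.8
```

```bash
cat > st.py <<'E'
from h import *
o=ctrl.observe()
v=np.array([-.0009,.0008,-.009]);zp=np.array([.8696,.0003,-.4938]);R=Ro.from_quat(o['tcp_rot']);W=o['eef_pos']+R.apply(v)
print('t',o['time'],'wall',W,'zp',R.apply(zp),'F',o['wrist_force'],o['ft_torque'])
E
python3 - <<'E'
from st import *
print('to go',R.inv().apply(np.array([.498,-.130,.1225])-W),'down axis',R.inv().apply([0,0,-1]))
E
```

```text
t 20.6 wall [ 0.4998 -0.1303  0.2046] zp [-0.0053  0.0061  1.    ] F [-0.475  -0.4201 -3.4668] [-0.4982  0.5878 -0.015 ]
to go [-0.0719 -0.0021  0.0395] down axis [-0.8696 -0.0084  0.4937]
```

Call:
send_rows([
  [[-0.0143,-0.0004,0.0078],[0,0,0],0.05],
  [[-0.0143,-0.0004,0.0078],[0,0,0],0.05],
  [[-0.0143,-0.0004,0.0078],[0,0,0],0.05],
  [[-0.0143,-0.0004,0.0078],[0,0,0],0.05],
  [[-0.01,-0.0004,0.0055],[0,0,0],0.05],
  [[-0.0035,0,0.002],[0,0,0],0.05],
  [[0,0,0],[0,0,0],0.05],
])

```text
time: 21.18
eef_pos: [0.503, -0.124, 0.1183]
tcp_rot: [0.811, 0.298, 0.473, -0.171]
wrist_force: [-0.3, -0.7, -2.6]
grip_width: 0.057
grip_force: 54.8
```

```bash
python3 - <<'E'
from st import *
print('to go',R.inv().apply(np.array([.498,-.130,.1135])-W))
w=ctrl.get_image('wrist');t=ctrl.get_image('top');s=ctrl.get_image('scene')
cv2.imwrite('pics/in.png',np.hstack([cv2.resize(s['color'][125:185,235:295],(390,390),interpolation=cv2.INTER_CUBIC),cv2.resize(t['color'][195:255,215:275],(390,390),interpolation=cv2.INTER_CUBIC)])[:,:,::-1])
E
```

```text
t 21.1833 wall [ 0.4972 -0.1299  0.122 ] zp [-0.0028  0.003   1.    ] F [-0.2951 -0.6678 -2.6078] [-0.5123  0.5499  0.0115]
to go [-0.0071  0.0005  0.0047]
```

View pics/in.png

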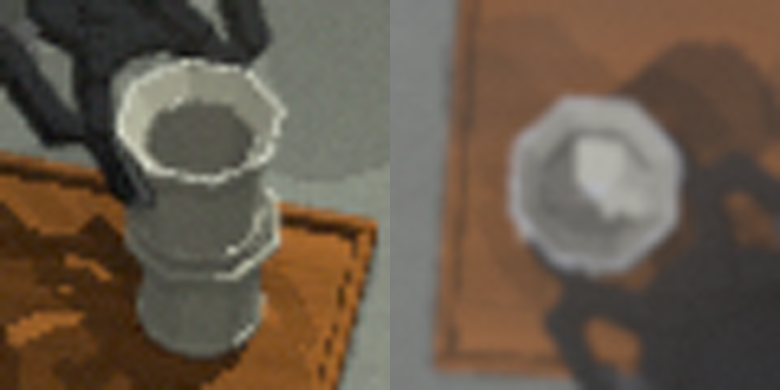

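The foot is inside the twin's mouth and close to centred (pot rim column ~201, twin rim ~204 in the crop), with no contact force yet. Lowering the rest gently.

Call:
send_rows([
  [[-0.0017,0,0.001],[0,0,0],0.05],
  [[-0.0017,0,0.001],[0,0,0],0.05],
  [[-0.0009,0,0.0005],[0,0,0],0.05],
  [[0,0,0],[0,0,0],0.05],
])

```text
time: 21.67
eef_pos: [0.5033, -0.1244, 0.1143]
tcp_rot: [0.811, 0.298, 0.473, -0.17]
wrist_force: [-0.1, 0.7, -2.5]
grip_width: 0.0573
grip_force: 54.8
```

Call:
send_rows([
  [[-0.0009,0,0.0005],[0,0,0],0.05],
  [[-0.0009,0,0.0005],[0,0,0],0.05],
  [[0,0,0],[0,0,0],0.05],
])

```text
time: 21.92
eef_pos: [0.5034, -0.1243, 0.1124]
tcp_rot: [0.811, 0.298, 0.474, -0.17]
wrist_force: [-0.9, 0.1, -1.7]
grip_width: 0.0571
grip_force: 54.8
```

```bash
python3 st.py
```

```text
t 21.9167 wall [ 0.4975 -0.1302  0.116 ] zp [-0.0043  0.0046  1.    ] F [-0.9039  0.1117 -1.7275] [-0.3723  0.5576  0.0439]
```

Call:
send_rows([
  [[-0.0009,0,0.0005],[0,0,0],0.05],
  [[0,0,0],[0,0,0],0.05],
])

```text
time: 22.08
eef_pos: [0.5034, -0.1243, 0.1114]
tcp_rot: [0.811, 0.298, 0.474, -0.17]
wrist_force: [-0.2, -0.1, -1.3]
grip_width: 0.0569
grip_force: 54.8
```

Call:
send_rows([
  [[-0.0009,0,0.0005],[0,0,0],0.05],
  [[0,0,0],[0,0,0],0.05],
])

```text
time: 22.25
eef_pos: [0.5037, -0.1243, 0.1113]
tcp_rot: [0.811, 0.299, 0.474, -0.17]
wrist_force: [-2.5, 0.9, 4.0]
grip_width: 0.0573
grip_force: 55.2
```

```bash
python3 st.py
```

```text
t 22.25 wall [ 0.4978 -0.1302  0.115 ] zp [-0.0059  0.0045  1.    ] F [-2.5223  0.881   4.0134] [0.2261 0.1374 0.3054]
```

Call:
send_rows([
  [[-0.0009,0,0.0005],[0,0,0],0.05],
  [[0,0,0],[0,0,0],0.05],
  [[0,0,0],[0,0,0],0.05],
], grip_force=20)

```text
time: 22.5
eef_pos: [0.5038, -0.1243, 0.1112]
tcp_rot: [0.81, 0.299, 0.475, -0.17]
wrist_force: [-2.5, 2.2, 6.7]
grip_width: 0.057
grip_force: 55.6
```

```bash
python3 st.py
```

```text
t 22.5 wall [ 0.498  -0.1302  0.1149] zp [-0.0071  0.0044  1.    ] F [-2.502   2.1864  6.6519] [ 0.6133 -0.0085  0.521 ]
```

Call:
send_rows([
  [[0,0,0],[0,0,0],0.058],
  [[0,0,0],[0,0,0],0.06],
  [[0,0,0],[0,0,0],0.065],
  [[0,0,0],[0,0,0],0.075],
  [[0,0,0],[0,0,0],0.085],
  [[0,0,0],[0,0,0],0.085],
  [[0,0,0],[0,0,0],0.085],
], grip_force=20)

```text
time: 23.08
eef_pos: [0.5033, -0.1244, 0.1091]
tcp_rot: [0.811, 0.298, 0.473, -0.17]
wrist_force: [0.7, 0.8, 0.2]
grip_width: 0.0849
grip_force: 0.0
```

```bash
python3 - <<'E'
from st import *
print('back horiz',R.inv().apply([-.766,-.643,0]))
w=ctrl.get_image('wrist')
for n,z in(('pot',.068),('pot_wall',.1135),('pot_rim',.152)):
    print(n,*[d and f(m,d[0]['location'],z) for m,f in((w,fatz),) for d in [ctrl.pinpoint(n,m)[:1]]])
E
```

```text
t 23.0833 wall [ 0.4975 -0.1304  0.1128] zp [-0.004   0.0048  1.    ] F [0.7275 0.7598 0.1987] [-0.2896  0.3335  0.0375]
back horiz [-0.4938 -0.0024 -0.8697]
pot [ 0.4995 -0.1277  0.068 ]
pot_wall [ 0.4969 -0.1282  0.1135]
pot_rim [ 0.4969 -0.1299  0.152 ]
```

```bash
python3 - <<'E'
from kin import *
o=ctrl.observe();R=Ro.from_quat(o['tcp_rot']);q=o['qpos']
for b,u in((.02,0),(.05,0),(.08,0),(.08,.03),(.1,.05)):
    q,e=ik(o['eef_pos']+np.array([-.766*b,-.643*b,u]),R,q);print(b,u,q,round(e,4))
E
```

```text
0.02 0 [-0.9792 -0.2612  2.0964  1.0453  1.5306 -0.2895] 0.0
0.05 0 [-1.0501 -0.2553  2.0917  1.0271  1.589  -0.3253] 0.0
0.08 0 [-1.1198 -0.2429  2.0814  1.0071  1.6449 -0.3625] 0.0
0.08 0.03 [-1.1198 -0.2835  2.0569  1.0121  1.6796 -0.3071] 0.0
0.1 0.05 [-1.1651 -0.2949  2.0284  1.0053  1.7386 -0.297 ] 0.0
```

Call:
send_rows([
  [[-0.005,0,-0.009],[0,0,0],0.085],
  [[-0.0075,0,-0.013],[0,0,0],0.085],
  [[-0.01,0,-0.0174],[0,0,0],0.085],
  [[-0.01,0,-0.0174],[0,0,0],0.085],
  [[-0.01,0,-0.0174],[0,0,0],0.085],
  [[-0.005,0,-0.02],[0,0,0],0.085],
  [[0.005,0,-0.02],[0,0,0],0.085],
  [[0.01,0,-0.02],[0,0,0],0.085],
])

```text
time: 23.95
eef_pos: [0.4001, -0.2104, 0.1465]
tcp_rot: [0.811, 0.297, 0.473, -0.171]
wrist_force: [0.3, -0.8, 0.3]
grip_width: 0.0848
grip_force: 0.0
```

```bash
python3 - <<'E'
from h import *
w=ctrl.get_image('wrist');t=ctrl.get_image('top');s=ctrl.get_image('scene')
for n,z in(('pot',.068),('pot_wall',.1135),('pot_rim',.152),('twin',.005),('twin_rim',.089)):
    print(n,*[d and f(m,d[0]['location'],z)[:2] for m,f in((w,fatz),(s,atz),(t,atz)) for d in [ctrl.pinpoint(n,m)[:1]]])
cv2.imwrite('pics/fin.png',np.hstack([cv2.resize(s['color'][120:190,230:300],(384,384),interpolation=cv2.INTER_CUBIC),w['color'][:,50:460]])[:,:,::-1])
E
```

```text
pot [ 0.499  -0.1279] [ 0.4954 -0.1311] [ 0.497  -0.1303]
pot_wall [ 0.4967 -0.129 ] [ 0.486  -0.1235] [ 0.5021 -0.128 ]
pot_rim [ 0.5193 -0.243 ] [ 0.505  -0.1264] [ 0.4953 -0.1151]
twin [ 0.4927 -0.1285] [ 0.5041 -0.1274] []
twin_rim [] [ 0.4958 -0.1283] [ 0.4642 -0.0144]
```

View pics/fin.png

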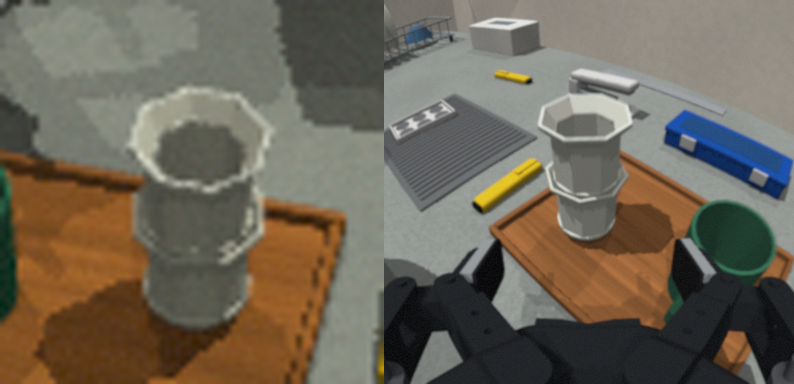

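The pot sits mouth up and upright in the twin, its shoulder hidden at the twin's rim. The gripper touches nothing, and the mug, palette and highlighters look undisturbed.

```bash
python3 -c "
from bench import ctrl
print(ctrl.job_done())"
```

```text
the job is handed in; nothing more can be done
None
```

The pot was laid on its side on the mat and let go, then regripped, turned mouth up and seated upright in the twin. The last pictures show it home and centred with nothing else moved. The job is handed in, but no verdict came back.

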